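Fit the flask cradle on the vortex mixer and press the flask down to mix

ROBOT

A 6-joint arm with a two-finger parallel gripper is mounted at the origin on a cart in front of the work surface, level with it; the furniture and walls round the work are solid. World frame = base frame: x ahead of the robot, y to its left, z up, the work surface at z = 0. Lengths are in m, angles in rad, forces in N, time in s.
With the tool pointing down it reaches from about 0.35 to 0.85 m from the base axis. Payload 8.1 kg.
Tool frame: the origin (TCP) lies at the centre of the arm's flange, where the gripper is bolted on; the fingertips stand 186 mm ahead of it and the grasp point (between the pads) lies 167 mm ahead of it (robot.grasp_offset is the distance from the TCP to the grasp point, in m); z points along the fingers, y is the line along which they close (so a half turn about z gives the same grasp; the last joint's range is limited). The gripper opens to 93 mm and grips with 3 to 60 N. Pads are 15 mm wide; open, the fingers measure 128 mm over their backs; the gripper's body (75 mm by 188 mm) begins 65 mm behind the grasp point.
Start: joints at [-1.372, 0.13, 1.488, -0, 1.523, -0.085], TCP at [0.168, -0.576, 0.405] pointing down, gripper open.
Joint ranges: [-2.96, 2.96], [-0.89, 2.26], [0.02, 2.5], [-1.34, 4.48], [0, 2.73], [-2.66, 2.66]. Speed limits (rad/s): [2.39, 2.39, 2.79, 3.14, 3.14, 3.14].

INTERFACE

Orientations are given as a rotation vector (axis times angle).
In Python, from plant import robot gives the robot as it stands.
- The arm moves only by the tool drive_tool, never from a script. Its argument "moves" is one flat list of numbers, 7 for each row, row after row: the finger opening in mm, from 0 to 93, then the shift along the tool's x, y, z in mm, then the turn, a rotation vector about the tool's x, y, z in degrees. A call has 1 to 8 rows; each row shifts and turns the commanded pose from where the row before left it, along the tool's axes as they then stand; what a row does not reach is not made up. A row lasts 1/10 s, in which the tool goes at most 50 mm and 8.59 degrees, less where a joint would pass 70% of its speed; a pose out of reach is approached as far as the arm can. A call is refused whole if a number of a shift passes 50 or a number of a turn 8.59, either way. A call with a gripper value outside its range is refused whole. The fingers move at their own pace and stop on an object; "grip_force" is the grip in N (left out, the last holds). Time passes only in rows, so rows that do not move let the fingers close. It gives the time, the measured TCP pose, the force, the opening and the grip force at its end, in the units of the state.
- robot.read_state(): the state, without advancing time (a new reading comes with each control period).
- robot.read_camera(name): name is "scene" or "top"; returns a dict with "color" (480x640x3 uint8, red, green, blue), "depth" (480x640 float32, m along the optical axis (not along the pixel's ray), 0 where there is no reading), "mtx" (3x3 intrinsics, pixels), "R" (3x3) and "t" (3): a world point X has camera coordinates R X + t. Camera axes: x right, y down, z forward; pixel columns grow to the right and rows downward; lengths in m; the calibration is good to about 2 mm. A picture is of the moment at which its call begins.
- robot.close_job(): hands the job in; it is judged then, once.
The state is a dict: "t": time; "q": joint angles; "dq": joint speeds; "joint_torque": joint torques, N m; "tool_pos": TCP position; "orientation": TCP orientation; "force": force on the tool from outside, world axes, zero at the start; "wrist_torque": the same for the moment, N m; "opening": finger opening in m; "gripper_force": force on a finger pad.
Only numpy, scipy, OpenCV 4.12 (cv2) and the standard library are available. Lean on these libraries where they do the work, as an engineer would, in place of code of your own. Each camera call takes 0.05 s, during which the arm holds its last target. There are 200 camera calls.

TASK

Set up the touch-start vortex mixer for the round flask and start it: fit the white flask cradle onto the mixer's platform, both holes of its foot fully down over the two steel pegs so that it sits flat, and let go of it. Then take the amber flask out of the cork ring, set it upright in the cradle's rubber ring and press it straight down, gently as it is glass, until the sprung platform is fully down. Finish like that: the hand stays on the flask and holds the platform down when you stop. Leave the timer and the bottles nearby alone.

Things in the scene. Friction and masses are not known exactly. Their poses are not given: they have to be found in the camera images.
- vortex_mixer: Blue vortex mixer, heavy and fixed, level, footprint 163 x 123 mm (longer side along its x), housing up to 108 mm above the worktop, knob and switch at its -x end; origin at the centre of its underside. On top is the sprung platform.
- platform (a point): Centre of the top face of the black drive plate (88 mm across) on the mixer's sprung platform, z up, about 134 mm above the worktop while the platform is up. Two upright steel pegs, 8 mm across, 13 mm tall (top 5 mm tapered), stand 34 mm either side of it along this point's x axis.
- vortex_mixer_cup (a joint): Travel of the sprung platform: 0 m is up, growing as it is pressed down, stop at 0.006 m. The spring gives 2400 N/m (about 14 N at the stop; cradle and flask weigh about 3 N of that). It springs back when let go.
- flask_cradle: Loose flask cradle, 140 g, 41 mm tall, upright on the worktop at the start; origin at the centre of the underside of its foot, z up. Aluminium foot 92 (x) x 46 (y) x 8 mm with two through holes 10 mm across at x = -34 and +34 mm, which go over the pegs, either way round. Seated, this origin coincides with platform. On the foot stands a white cup 52 mm across.
- cradle_grip (a point): Grip centre of the cradle, on its axis 23 mm above the underside of the foot; axes as the cradle's. The cup's two ribbed grey grip flats face +y and -y: 56 mm apart, 26 mm wide, from 9 to 36 mm above the underside.
- cradle_ring (a point): Centre of the black rubber ring on the cradle's rim (47 mm across at the middle of the rubber, 5.6 mm thick), 38.5 mm above the underside of the foot. With the flask well in the ring the centre of the bulb is 26 mm above this point.
- flask: Amber glass round-bottom flask with a blue screw cap that stays on, 200 g, bottom-heavy, 116 mm tall, upright in the cork ring at the start. Origin: lowest point of the bulb, z along the neck. Bulb: ball 64 mm across; neck 23 mm across, 66 to 90 mm above the origin; cap 30 mm across, 90 to 116 mm. It breaks at a push of more than 60 N.
- bulb_center (a point): Centre of the flask's round bulb, 32 mm above the flask's origin.
- cork_ring: Cork ring in which the flask stands, 94 mm across, 26 mm high, fixed to the worktop; origin at the centre of its underside. The flask's lowest point stands 10.7 mm above the worktop in it.
- timer: Bystander: white lab timer with a display, 27 x 66 x 64 mm, standing on the worktop; origin at the centre of its underside.
- dye_bottle: Bystander: small bottle with a red cap, 35 mm across and 73 mm tall; origin at the centre of its underside.
- amber_bottle: Bystander: brown bottle with a white cap, 46 mm across and 105 mm tall; origin at the centre of its underside.
Not all that is in view belongs to the job. There is more than one size of the vortex_mixer; the job needs the larger.

How it is judged:
On the way, in this order (a step that is already met when the one before it is completed fails the run):
1. the cradle sits flat on the platform over both pegs, and the hand has let go of it (horizontal distance between flask_cradle and platform below 0.0025 m and z of flask_cradle in the frame of platform between -0.002 and 0.002 m and angle between the x axis of flask_cradle and the x axis of platform, either way round below 0.09 rad and angle between flask_cradle's own z axis and vertical below 0.05 rad and contact force between each of the arm, the fingers and flask_cradle below 0.05 N and linear speed of flask_cradle below 0.02 m/s), for 0.2 s.
2. the flask has been lifted out of the cork ring by the hand (z of flask in the frame of cork_ring above 0.04 m and contact force between the fingers and flask above 0.5 N and contact force between flask and cork_ring below 0.05 N), for 0.1 s.
At the end, for the whole second after the job is handed in: Cradle flat on the platform over both pegs (2.5 mm sideways, 2 mm height, 5 deg turn, 3 deg tilt); bulb in its ring (4 mm off axis, 22 to 29 mm above), upright to 11 deg, pressed in with over 5 N by the hand so the platform stays 4.8 mm or more down; hand off cradle and mixer (horizontal distance between flask_cradle and platform below 0.0025 m and z of flask_cradle in the frame of platform between -0.002 and 0.002 m and angle between the x axis of flask_cradle and the x axis of platform, either way round below 0.09 rad and angle between flask_cradle's own z axis and vertical below 0.05 rad and value of joint vortex_mixer_cup above 0.0048 m and horizontal distance between bulb_center and cradle_ring below 0.004 m and z of bulb_center in the frame of cradle_ring between 0.022 and 0.029 m and angle between flask's own z axis and vertical below 0.2 rad and contact force between flask and flask_cradle above 5 N and contact force between the fingers and flask above 1 N and contact force between each of the arm, the fingers and flask_cradle below 0.5 N and contact force between each of the arm, the fingers and vortex_mixer below 0.5 N and linear speed of flask below 0.02 m/s); the arm keeps its last pose, push and grip.
It fails at once if the flask is pushed on with more than 60 N (contact force between flask and flask_cradle above 60 N).
It fails at once if a bystander (timer or a bottle) is shifted by more than 25 mm or knocked over (distance of any of timer, dye_bottle, amber_bottle from where it was at the start of the episode above 0.025 m or angle between any of timer, dye_bottle, amber_bottle's own z axis and vertical above 0.5 rad).
It also fails if it takes over 64 s, if anything falls off the work surface, if the arm or the gripper's body presses on something with over 40 N, if the wrist force passes 120 N, or if a joint passes its speed limit or range.

## Working session

There is one attempt and no reset: what is moved stays moved. The work goes in short steps, Python scripts to look and compute and a tool call to move; the robot and the scene stay as the last step left them, time stands still between calls to the robot, and variables do not carry over. Pictures are saved under pics/ and viewed, at most 10 in all, crops included, and the job is handed in when it is done.

Besides the shell and the picture viewer there is one more tool, called after "Request:" by a JSON object that holds its "fn" and its "kwargs", one argument or row to a line. drive_tool: Moves the arm, as the interface text tells. Its arguments: {"type":"object","properties":{"moves":{"type":"array","items":{"type":"number"}},"grip_force":{"type":"number"}},"required":["moves"]}

```bash
mkdir -p pics; ls
cat > h.py <<'E'
import numpy as np, cv2
from scipy.spatial.transform import Rotation as Ro
from plant import robot
def shot(n):
    c=robot.read_camera(n); np.savez(f'/tmp/{n}.npz',**c); return c
def load(n): return dict(np.load(f'/tmp/{n}.npz'))
def world(c,u,v,d=None,z=None):
    u=np.asarray(u,float);v=np.asarray(v,float)
    r=np.stack([(u-c['mtx'][0,2])/c['mtx'][0,0],(v-c['mtx'][1,2])/c['mtx'][1,1],np.ones_like(u)],-1)
    o=-c['R'].T@c['t']; w=r@c['R']
    if z is not None: return o+w*((z-o[2])/w[...,2])[...,None]
    return o+w*np.asarray(d)[...,None]
def cloud(c):
    v,u=np.mgrid[:480,:640]; return world(c,u,v,d=c['depth'])
E
python3 - <<'E'
from h import *
for n in('scene','top'):
    c=shot(n); cv2.imwrite(f'pics/{n}0.png',c['color'][...,::-1]); print(n,-c['R'].T@c['t'],c['mtx'][0,0],c['R'][2])
print(robot.read_state(), robot.grasp_offset)
E
```

```text
pics
scene [-0.21497951  1.18980879  0.79307904] 603.5236290018312 [ 0.47437303 -0.75708207 -0.44921817]
top [0.28318498 0.00896147 1.35222972] 588.6752422942135 [ 0.19053297  0.00135907 -0.98167986]
{'t': 0.1, 'q': array([-1.37237949e+00,  1.31093266e-01,  1.48913783e+00,  6.67181307e-06,
        1.52298300e+00, -8.54001311e-02]), 'dq': array([-0.00021941, -0.00036637, -0.00369384, -0.00025904, -0.00163278,
       -0.00011998]), 'joint_torque': array([ 1.53293964e-03, -5.61343038e+01, -4.93094087e+01,  7.70196319e-02,
        2.91109085e-02, -2.12923533e-05]), 'tool_pos': array([ 0.16799761, -0.57579977,  0.40380541]), 'orientation': array([-3.10841009e+00, -4.44094326e-01,  1.33328030e-04]), 'force': array([-0.55597318,  0.38359633, -0.59685755]), 'wrist_torque': array([-0.0040224 , -0.00383341,  0.03818029]), 'gripper_force': 0.0, 'opening': 0.09303129011952033} 0.1673
```

View pics/scene0.png

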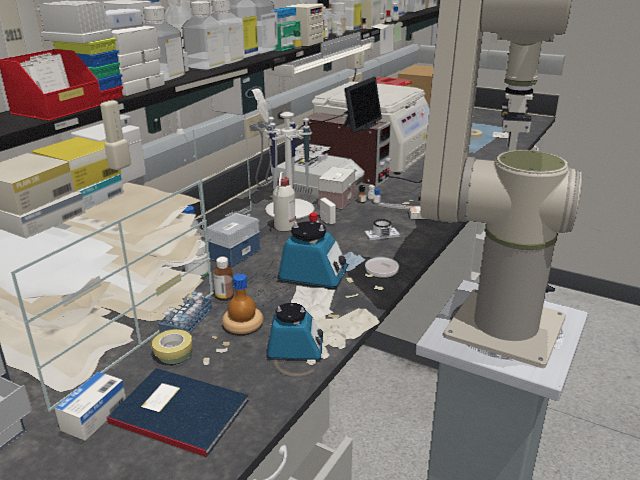

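View pics/top0.png

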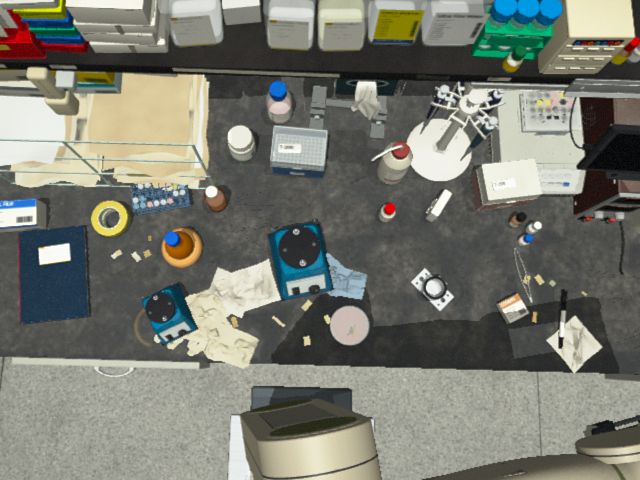

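The top view has +x up and +y left. 
- **Mixer:** candidates are blue (300,260), which is larger, and blue (168,312), which is smaller. I choose (300,260). 
- **Cradle:** the only candidate is (434,289). The disc at (349,326) is a plain dish. 
- **Flask:** the amber flask with the blue cap is in the cork ring at (181,247). The brown bottle with the white cap at (215,198) is a bystander, as are the dye bottle (388,211) and the timer (438,205).

Next I'll check these choices in a close crop.

Run:
```python
from h import *
c=load('top'); im=c['color'][...,::-1]
def crop(u,v,r=38,s=400): return cv2.resize(im[v-r:v+r,u-r:u+r],(s,s),interpolation=cv2.INTER_CUBIC)
cv2.imwrite('pics/crop1.png',np.hstack([crop(434,289,30),crop(300,252,38)]))
P=cloud(c)
for n,(u,v) in dict(mix=(300,245),small=(162,305),cap=(174,238),ring=(434,289),cradlefoot=(421,277),amber=(211,191),dye=(389,207),timer=(440,200)).items():
    print(n,P[v,u].round(4))
def comp(zlo,zhi,u0,u1,v0,v1):
    m=np.zeros((480,640),bool); s=P[v0:v1,u0:u1,2]; m[v0:v1,u0:u1]=(s>zlo)&(s<zhi); return m
for n,a in dict(plate=(.128,.139,262,345,210,300),peg=(.141,.155,262,345,210,300),foot=(.004,.014,405,465,260,320),rim=(.033,.046,405,465,260,320),cap=(.115,.135,150,210,220,270),cork=(.02,.03,150,210,220,275)).items():
    m=comp(*a); q=P[m]; 
    if len(q)>3:
        r=cv2.minAreaRect((q[:,:2]*1000).astype(np.float32)); print(n,len(q),q.mean(0).round(4),np.median(q[:,2]).round(4),r)
```

```text
mix [0.5118 0.0162 0.133 ]
small [0.3803 0.3055 0.0986]
cap [0.5201 0.2836 0.1279]
ring [ 0.4413 -0.2925  0.0103]
cradlefoot [ 0.4692 -0.2646  0.0025]
amber [0.6306 0.2142 0.1096]
dye [ 0.6166 -0.1809  0.0685]
timer [ 0.6373 -0.2968  0.0644]
plate 1278 [0.5065 0.0187 0.1344] 0.1345 ((507.2240905761719, 18.895610809326172), (87.38082885742188, 86.35193634033203), 48.93313980102539)
peg 28 [0.5081 0.022  0.1447] 0.1443 ((500.81427001953125, 24.920597076416016), (64.14221954345703, 60.63713455200195), 45.74611282348633)
foot 762 [ 0.4404 -0.2893  0.0078] 0.0075 ((441.44354248046875, -295.4174499511719), (136.0827178955078, 136.90304565429688), 1.7503666877746582)
rim 192 [ 0.439  -0.2854  0.0402] 0.0404 ((439.45062255859375, -287.41473388671875), (52.1506233215332, 54.465789794921875), 83.74723815917969)
cap 178 [0.5195 0.2894 0.1264] 0.1267 ((520.002197265625, 290.1546936035156), (29.95745086669922, 30.446054458618164), 31.541065216064453)
cork 480 [0.5129 0.2821 0.0251] 0.0252 ((519.4800415039062, 288.94451904296875), (88.74751281738281, 89.78677368164062), 54.74034881591797)
```

View pics/crop1.png

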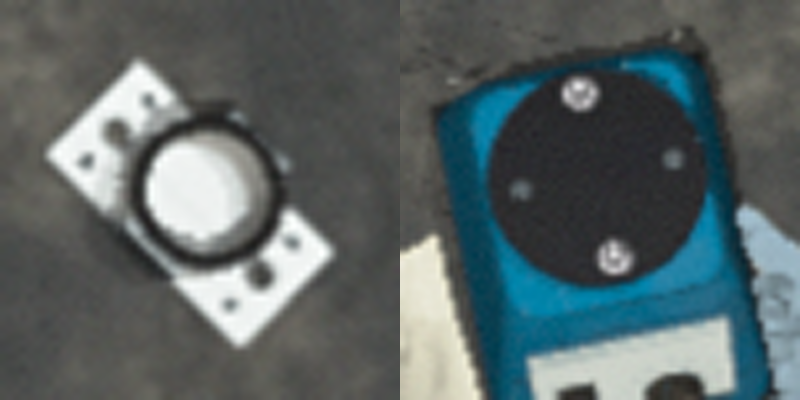

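The crop shows the cradle on the left, with foot holes at crop pixels (116,130) and (261,275) and foot corners (138,58), (47,153), (333,250), (240,348). On the right is the large mixer's drive plate, with pegs at (580,92) and (615,258). Both choices are confirmed.

```bash
cat > m.py <<'E'
from h import *
c=load('top'); P=cloud(c); g=c['color'].mean(2)
def px(p,o,s): return (np.array(p)+.5)/s-.5+np.array(o)
def W(p,z): return world(c,p[0],p[1],z=np.array(z))
f=px(np.array([[138,58],[47,153],[240,348],[333,250]]),(404,259),400/60)
F=np.array([W(p,.008) for p in f]); print('foot corners',F[:,:2].round(4),'centre',F.mean(0).round(4),'sides',np.linalg.norm(np.diff(F,axis=0),axis=1))
H=[W(px(p,(404,259),400/60),.008) for p in((116,130),(261,275))]; d=H[0]-H[1]
print('holes',H,np.linalg.norm(d),(H[0]+H[1])/2,np.degrees(np.arctan2(d[1],d[0])))
e=F[0]+F[1]-F[2]-F[3]; print('foot ang',np.degrees(np.arctan2(e[1],e[0])))
def fit(z0,z1,b):
    u0,u1,v0,v1=b; q=P[v0:v1,u0:u1].reshape(-1,3); q=q[(q[:,2]>z0)&(q[:,2]<z1)]
    h=cv2.convexHull((q[:,:2]*1000).astype(np.float32)); return cv2.minEnclosingCircle(h), cv2.fitEllipse(h), np.median(q[:,2])
print('rim',fit(.035,.045,(405,465,260,320))); print('plate',fit(.130,.138,(270,330,215,275))); print('cap',fit(.12,.132,(150,200,220,265)))
pg=[]
for p in((180,92),(215,258)):
    u,v=px(p,(262,214),400/76).round().astype(int); w=np.clip(g[v-4:v+5,u-4:u+5]-90,0,None); yy,xx=np.mgrid[v-4:v+5,u-4:u+5]
    pp=((w*xx).sum()/w.sum(),(w*yy).sum()/w.sum()); pg.append(W(pp,.145)); print(pp,px(p,(262,214),400/76))
d=pg[0]-pg[1]; print('pegs',pg,np.linalg.norm(d),(pg[0]+pg[1])/2,np.degrees(np.arctan2(d[1],d[0])))
E
python3 m.py
python3 - <<'E'
from h import *
c=shot('scene'); P=cloud(c)
def fit(z0,z1,x,y,r=.06):
    q=P.reshape(-1,3); q=q[(q[:,2]>z0)&(q[:,2]<z1)&(np.hypot(q[:,0]-x,q[:,1]-y)<r)]
    if len(q)<8: return len(q)
    return len(q),np.median(q[:,2]),cv2.minEnclosingCircle((q[:,:2]*1000).astype(np.float32)),cv2.fitEllipse(cv2.convexHull((q[:,:2]*1000).astype(np.float32)))
print(fit(.131,.138,.507,.019),fit(.122,.132,.52,.29,.03),fit(.037,.045,.439,-.287,.04))
E
```

```text
foot corners [[ 0.4912 -0.2713]
 [ 0.4572 -0.2395]
 [ 0.3922 -0.305 ]
 [ 0.4266 -0.3375]] centre [ 0.4418 -0.2883  0.008 ] sides [0.04651011 0.09231359 0.04731632]
holes [array([ 0.46591412, -0.26341554,  0.008     ]), array([ 0.41730028, -0.31261439,  0.008     ])] 0.06916524839106462 [ 0.4416072  -0.28801496  0.008     ] 45.34267640687026
foot ang 45.41937931169156
rim (((439.2301025390625, -287.54010009765625), 29.339555740356445), ((440.2575988769531, -286.9268798828125), (50.94884490966797, 57.061912536621094), 41.69270324707031), np.float64(0.04040894150206542))
plate (((506.931640625, 19.08498764038086), 44.16456985473633), ((507.05401611328125, 18.830533981323242), (86.69657135009766, 87.7524185180664), 106.900634765625), np.float64(0.13449584417794236))
cap (((520.0593872070312, 290.3980712890625), 15.752004623413086), ((520.2943725585938, 290.37493896484375), (30.110610961914062, 30.69283103942871), 175.80630493164062), np.float64(0.12675951673073438))
(np.float64(295.6078242744909), np.float64(231.33958633958628)) [295.795 231.075]
(np.float64(302.2547361828714), np.float64(262.76671363707527)) [302.445 262.615]
pegs [array([0.53839981, 0.02620605, 0.145     ]), array([0.47220367, 0.01039446, 0.145     ])] 0.06805831920869461 [0.50530174 0.01830026 0.145     ] 13.433943401140093
(368, np.float64(0.13299256542933435), ((501.41912841796875, 20.028444290161133), 47.77587890625), ((504.7154235839844, 19.750059127807617), (84.78160095214844, 92.48529052734375), 9.781026840209961)) (88, np.float64(0.12507518885917546), ((518.2265625, 293.53369140625), 16.546545028686523), ((518.1718139648438, 293.5050048828125), (30.076862335205078, 32.198856353759766), 34.25354766845703)) (51, np.float64(0.0389476440108133), ((437.98724365234375, -283.73956298828125), 29.88206672668457), ((438.92901611328125, -283.91680908203125), (49.81879425048828, 59.94404220581055), 26.585739135742188))
```

```bash
cat > d.py <<'E'
# usage: d.py x y zgrasp psi_deg  -> tool-frame shift (mm) and z turn (deg, tool)
import sys; from h import *
s=robot.read_state(); R=Ro.from_rotvec(s['orientation']).as_matrix()
print('t',s['t'],'tcp',(s['tool_pos']*1e3).round(1),'psi',np.degrees(np.arctan2(R[1,0],R[0,0])).round(2),'tilt',(R[:2,2]*57.3).round(2),'F',s['force'].round(1),'open',round(s['opening']*1e3,1),'grip',round(s['gripper_force'],1),'q6',s['q'][[0,5]].round(2))
if len(sys.argv)>1:
    x,y,z,p=map(float,sys.argv[1:]); T=np.array([x,y,z+robot.grasp_offset*1e3])
    psi=np.radians(p); Rt=np.array([[np.cos(psi),np.sin(psi),0],[np.sin(psi),-np.cos(psi),0],[0,0,-1]])
    print('shift',(R.T@(T-s['tool_pos']*1e3)).round(1),'turn',np.degrees(Ro.from_matrix(R.T@Rt).as_rotvec()).round(2))
E
python3 d.py 441 -287.5 100 45.4
```

```text
t 0.15 tcp [ 168.  -575.8  403.9] psi 16.26 tilt [-0.02  0.08] F [-0.1  0.1  0.2] open 93.3 grip 0.0 q6 [-1.37 -0.09]
shift [ 342.8 -200.1  137. ] turn [ -0.08  -0.03 -29.14]
```

Request:
{"fn": "drive_tool", "kwargs": {
  "moves": [93,34,-20,0,0,0,0,93,34,-20,0,0,0,0,93,34,-20,15,0,0,0,93,34,-20,15,0,0,0,93,34,-20,15,0,0,0,93,34,-20,15,0,0,0,93,34,-20,15,0,0,0,93,34,-20,15,0,0,0]
}}

```text
t: 0.95
tool_pos: [0.3851, -0.3448, 0.314]
orientation: [-3.11, -0.444, 0.0]
force: [0.1, -0.0, 0.5]
opening: 0.093
gripper_force: 0.0
```

```bash
python3 d.py 441 -287.5 100 45.4
```

```text
t 0.95 tcp [ 385.1 -344.8  314. ] psi 16.25 tilt [-0.  0.] F [ 0.1 -0.   0.5] open 93.0 grip 0.0 q6 [-0.83  0.46]
shift [ 69.7 -39.4  46.7] turn [ -0.    -0.   -29.15]
```

Request:
{"fn": "drive_tool", "kwargs": {
  "moves": [93,34,-20,20,0,0,0,93,34,-18,20,0,0,0,93,0,0,0,0,0,-7.3,93,0,0,0,0,0,-7.3,93,0,0,0,0,0,-7.3,93,0,0,0,0,0,-7.3,93,0,0,0,0,0,0,93,0,0,0,0,0,0]
}}

```text
t: 1.75
tool_pos: [0.4389, -0.2907, 0.2746]
orientation: [-2.9, -1.208, 0.0]
force: [-0.2, 0.7, -0.5]
opening: 0.0932
gripper_force: 0.0
```

```bash
python3 d.py 441 -287.5 26 45.4
```

```text
t 1.75 tcp [ 438.9 -290.7  274.6] psi 45.24 tilt [-0.01  0.01] F [-0.2  0.7 -0.5] open 93.2 grip 0.0 q6 [-0.68  0.1 ]
shift [ 3.7 -0.7 81.3] turn [-0.02  0.   -0.16]
```

Request:
{"fn": "drive_tool", "kwargs": {
  "moves": [93,3.7,-0.7,20,0,0,0,93,0,0,25,0,0,0,93,0,0,20,0,0,0,93,0,0,11,0,0,0,93,0,0,5,0,0,0,93,0,0,0,0,0,0,93,0,0,0,0,0,0]
}}

```text
t: 2.45
tool_pos: [0.4415, -0.288, 0.1947]
orientation: [2.897, 1.212, 0.001]
force: [-0.2, -1.2, -0.3]
opening: 0.093
gripper_force: 0.0
```

```bash
python3 d.py 441 -287.5 26 45.4
python3 - <<'E'
from h import *
a=shot('scene');b=shot('top'); 
def crop(c,u,v,r): return cv2.resize(c['color'][v-r:v+r,u-r:u+r,::-1],(400,400),interpolation=cv2.INTER_CUBIC)
cv2.imwrite('pics/g1.png',np.hstack([crop(a,382,222,45),crop(b,434,285,45)]))
E
```

```text
t 2.45 tcp [ 441.5 -288.   194.7] psi 45.42 tilt [ 0.06 -0.05] F [-0.2 -1.2 -0.3] open 93.0 grip 0.0 q6 [-0.68  0.1 ]
shift [-0.  -0.7  1.4] turn [ 0.08 -0.01  0.02]
```

View pics/g1.png

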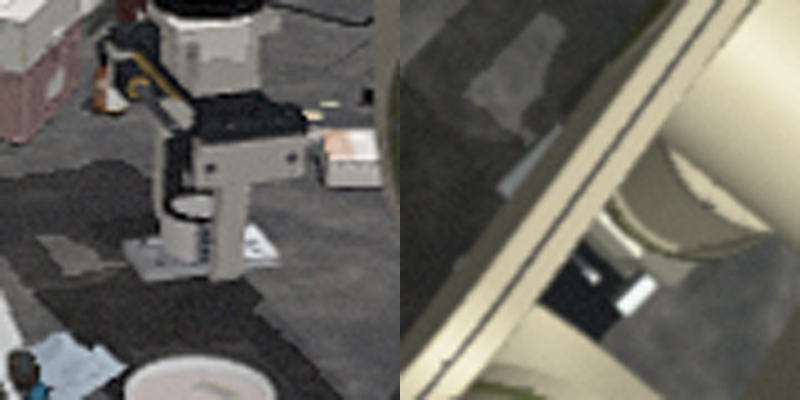

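The picture shows the fingers on either side of the white cup, with the ribbed flat in line with the near finger (crop (210,230)). I'll close and lift a little.

Request:
{"fn": "drive_tool", "kwargs": {
  "moves": [50,0,0,1,0,0,0,50,0,0,0,0,0,0,50,0,0,0,0,0,0,50,0,0,0,0,0,0,50,0,0,0,0,0,0,50,0,0,0,0,0,0,50,0,0,-10,0,0,0,50,0,0,-20,0,0,0],
  "grip_force": 25
}}

```text
t: 3.35
tool_pos: [0.4402, -0.2869, 0.2216]
orientation: [-2.894, -1.212, 0.003]
force: [-0.1, 0.1, -2.1]
opening: 0.0561
gripper_force: 25.0
```

```bash
python3 d.py 505.5 18.7 185 13.4
```

```text
t 3.35 tcp [ 440.2 -286.9  221.6] psi 45.46 tilt [-0.18  0.15] F [-0.1  0.1 -2.1] open 56.1 grip 25.0 q6 [-0.68  0.1 ]
shift [ 263.5 -168.3 -130.1] turn [-0.22  0.09 32.06]
```

Request:
{"fn": "drive_tool", "kwargs": {
  "moves": [50,0,0,-35,0,0,0,50,0,0,-35,0,0,0,50,10,-6.5,-35,0,0,0,50,20,-13,-35,0,0,0,50,26,-16.5,0,0,0,0,50,26,-16.5,0,0,0,0,50,26,-16.5,0,0,0,0,50,26,-16.5,0,0,0,0]
}}

```text
t: 4.15
tool_pos: [0.474, -0.1309, 0.3635]
orientation: [2.897, 1.213, 0.001]
force: [0.5, -0.0, -1.6]
opening: 0.056
gripper_force: 25.0
```

Request:
{"fn": "drive_tool", "kwargs": {
  "moves": [50,26,-16.5,0,0,0,0,50,26,-16.5,0,0,0,0,50,26,-16.5,0,0,0,8,50,20,-10,0,0,0,8,50,10,-6,0,0,0,8,50,0,0,0,0,0,8,50,0,0,0,0,0,0,50,0,0,0,0,0,0]
}}

```text
t: 4.95
tool_pos: [0.509, -0.0116, 0.363]
orientation: [3.119, 0.375, -0.0]
force: [-0.6, -0.1, -1.1]
opening: 0.0556
gripper_force: 25.0
```

```bash
python3 d.py 505.5 18.7 185 13.4
```

```text
t 4.95 tcp [509.  -11.6 363. ] psi 13.7 tilt [-0. -0.] F [-0.6 -0.1 -1.1] open 55.6 grip 25.0 q6 [-0.12  1.21]
shift [  3.8 -30.3  10.7] turn [0.  0.  0.3]
```

Request:
{"fn": "drive_tool", "kwargs": {
  "moves": [50,2,-15,0,0,0,0.3,50,1.8,-15.3,0,0,0,0,50,0,0,10,0,0,0,50,0,0,0,0,0,0,50,0,0,0,0,0,0]
}}

```text
t: 5.45
tool_pos: [0.5056, 0.0186, 0.3521]
orientation: [3.121, 0.361, -0.002]
force: [0.5, -0.5, -1.2]
opening: 0.056
gripper_force: 25.0
```

```bash
python3 d.py 505.5 18.7 185 13.4
python3 - <<'E'
from h import *
a=shot('scene');b=shot('top'); 
def crop(c,u,v,r): return cv2.resize(c['color'][v-r:v+r,u-r:u+r,::-1],(400,400),interpolation=cv2.INTER_CUBIC)
cv2.imwrite('pics/p1.png',np.hstack([crop(a,312,222,38),crop(b,300,250,45)]))
E
```

```text
t 5.45 tcp [505.6  18.6 352.1] psi 13.21 tilt [-0.08 -0.01] F [ 0.5 -0.5 -1.2] open 56.0 grip 25.0 q6 [-0.06  1.28]
shift [-0.  -0.1 -0.2] turn [-0.01  0.08 -0.19]
```

View pics/p1.png

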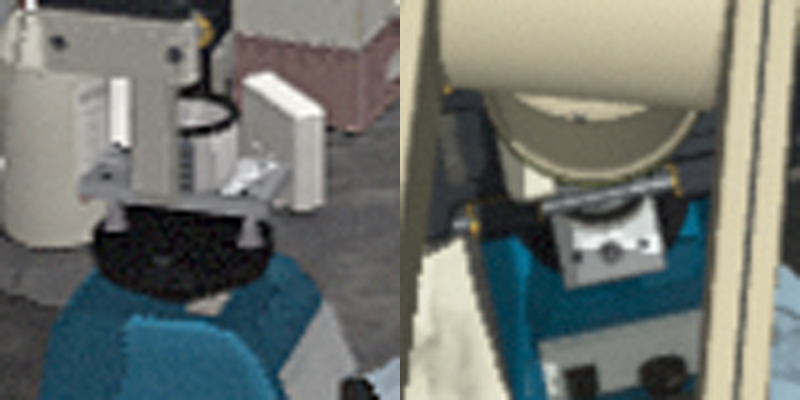

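The scene crop (left) shows the foot level just above the two pegs, which are at (115,215) and (250,232). The top crop (right) shows the near foot hole at (612,250). I'll compare that hole with the peg measured earlier by the same camera.

Run:
```python
from h import *
c=load('top')
def px(p): return (np.array(p)+.5)/(400/90)-.5+np.array((255,205))
for p in((212,250),(168,288),(266,266),(172,252),(245,242)):
    q=px(p); print(p,q.round(2),(world(c,q[0],q[1],z=np.array(.1664))*1e3).round(1))
print('expected hole if centred', 505.5-34*np.cos(np.radians(13.2)),18.7-34*np.sin(np.radians(13.2)))
im=c['color'][240:282,278:322,::-1]; cv2.imwrite('pics/p2.png',cv2.resize(im,(616,588),interpolation=cv2.INTER_CUBIC))
```

```text
(212, 250) [302.31 260.86] [472.8  10.4 166.4]
(168, 288) [292.41 269.41] [454.6  30.  166.4]
(266, 266) [314.46 264.46] [466.1 -14.6 166.4]
(172, 252) [293.31 261.31] [471.3  28.7 166.4]
(245, 242) [309.74 259.06] [476.9  -4.7 166.4]
expected hole if centred 472.39831730231253 10.936070416237705
```

View pics/p2.png

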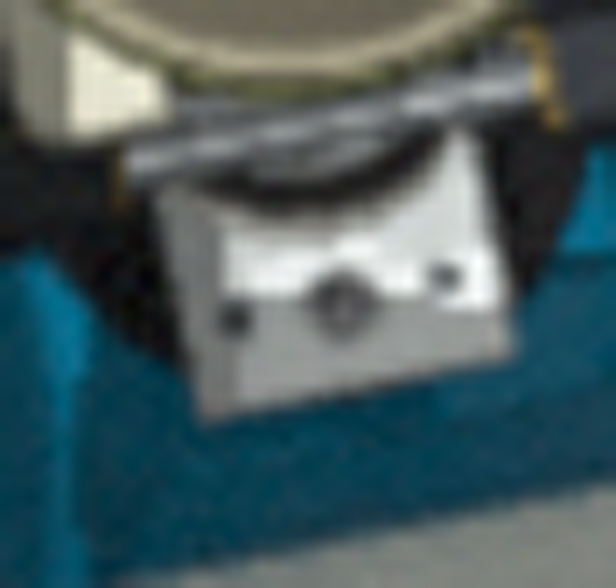

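The enlarged crop shows the foot hole at (343,303), with the peg's bright top centred in it. That puts the hole at about (472.0, 11.0) mm and the peg at (472.2, 10.4) mm. I'll descend slowly.

Request:
{"fn": "drive_tool", "kwargs": {
  "moves": [50,0,0,6,0,0,0,50,0,0,6,0,0,0,50,0,0,3,0,0,0,50,0,0,1,0,0,0,50,0,0,0,0,0,0]
}}

```text
t: 6.05
tool_pos: [0.5058, 0.0187, 0.3366]
orientation: [3.121, 0.36, -0.0]
force: [-0.3, -0.1, -1.4]
opening: 0.056
gripper_force: 25.0
```

Request:
{"fn": "drive_tool", "kwargs": {
  "moves": [50,0,0,1,0,0,0,50,0,0,1,0,0,0,50,0,0,1,0,0,0,50,0,0,0,0,0,0]
}}

```text
t: 6.45
tool_pos: [0.5061, 0.0187, 0.3341]
orientation: [3.121, 0.36, 0.002]
force: [2.1, -0.6, 0.6]
opening: 0.0557
gripper_force: 25.0
```

```bash
python3 d.py 505.5 18.7 161 13.4
```

```text
t 6.45 tcp [506.1  18.7 334.1] psi 13.16 tilt [ 0.07 -0.01] F [ 2.1 -0.6  0.6] open 55.7 grip 25.0 q6 [-0.06  1.28]
shift [-0.6 -0.1  5.8] turn [ 0.03 -0.06 -0.24]
```

Request:
{"fn": "drive_tool", "kwargs": {
  "moves": [50,0.5,0,1,0,0,0,50,0,0,1,0,0,0,50,0,0,1,0,0,0,50,0,0,1,0,0,0,50,0,0,0,0,0,0]
}}

```text
t: 6.95
tool_pos: [0.5066, 0.0187, 0.33]
orientation: [3.12, 0.36, 0.002]
force: [4.6, -4.0, 0.8]
opening: 0.056
gripper_force: 25.0
```

Request:
{"fn": "drive_tool", "kwargs": {
  "moves": [50,0,0,1,0,0,0,50,0,0,1,0,0,0,50,0,0,1,0,0,0,50,0,0,0,0,0,0]
}}

```text
t: 7.35
tool_pos: [0.5067, 0.0187, 0.327]
orientation: [3.12, 0.36, 0.002]
force: [4.2, -3.6, 0.6]
opening: 0.056
gripper_force: 25.0
```

```bash
python3 d.py 505.5 18.7 161 13.4
```

```text
t 7.35 tcp [506.7  18.7 327. ] psi 13.16 tilt [ 0.08 -0.03] F [ 4.2 -3.6  0.6] open 56.0 grip 25.0 q6 [-0.06  1.28]
shift [-1.1 -0.3 -1.3] turn [ 0.05 -0.07 -0.24]
```

Request:
{"fn": "drive_tool", "kwargs": {
  "moves": [50,0.4,0.5,0,0,0,0,50,0,0,1,0,0,0,50,0,0,0,0,0,0]
}}

```text
t: 7.65
tool_pos: [0.5069, 0.0185, 0.3256]
orientation: [3.121, 0.36, 0.0]
force: [3.4, -3.3, 0.7]
opening: 0.0558
gripper_force: 25.0
```

Request:
{"fn": "drive_tool", "kwargs": {
  "moves": [50,0,0,1,0,0,0,50,0,0,0.5,0,0,0,50,0,0,0,0,0,0]
}}

```text
t: 7.95
tool_pos: [0.5069, 0.0185, 0.3244]
orientation: [3.121, 0.36, 0.0]
force: [1.8, -2.3, 3.8]
opening: 0.0555
gripper_force: 25.0
```

Vertical force is now rising, so the foot is seated. I'll release and back off.

Request:
{"fn": "drive_tool", "kwargs": {
  "moves": [62,0,0,0,0,0,0,85,0,0,0,0,0,0,85,0,0,0,0,0,0,85,0,0,0,0,0,0,85,0,0,-15,0,0,0,85,0,0,-30,0,0,0,85,0,0,-35,0,0,0,85,0,0,-35,0,0,0]
}}

```text
t: 8.75
tool_pos: [0.5065, 0.0186, 0.4415]
orientation: [-3.121, -0.36, -0.0]
force: [0.9, -0.0, 0.4]
opening: 0.085
gripper_force: 0.0
```

```bash
python3 d.py 520 290.5 170 13
```

```text
t 8.75 tcp [506.5  18.6 441.5] psi 13.16 tilt [0.01 0.01] F [ 0.9 -0.   0.4] open 85.0 grip 0.0 q6 [-0.06  1.28]
shift [  75.  -261.7  104.2] turn [-0.   -0.01  0.16]
```

Request:
{"fn": "drive_tool", "kwargs": {
  "moves": [85,8.3,-29,0,0,0,0,85,8.3,-29,5,0,0,0,85,8.3,-29,10,0,0,0,85,8.3,-29,10,0,0,0,85,8.3,-29,15,0,0,0,85,8.3,-29,15,0,0,0,85,8.3,-29,15,0,0,0,85,8.3,-29,15,0,0,0]
}}

```text
t: 9.55
tool_pos: [0.5187, 0.2609, 0.355]
orientation: [-3.121, -0.36, -0.002]
force: [-0.4, -0.4, -0.4]
opening: 0.0849
gripper_force: 0.0
```

Request:
{"fn": "drive_tool", "kwargs": {
  "moves": [85,8.3,-29,5,0,0,0,85,0,0,0,0,0,0,85,0,0,0,0,0,0]
}}

```text
t: 9.85
tool_pos: [0.5201, 0.2901, 0.35]
orientation: [3.12, 0.362, 0.0]
force: [0.0, -0.6, 0.7]
opening: 0.0849
gripper_force: 0.0
```

```bash
python3 d.py 519.5 291.5 115 13
python3 - <<'E'
from h import *
a=shot('scene');b=shot('top'); P=cloud(b); q=P.reshape(-1,3)
def sel(q,z0,z1,x,y,r): return q[(q[:,2]>z0)&(q[:,2]<z1)&(np.hypot(q[:,0]-x,q[:,1]-y)<r)]
for n,c in(('top',b),('scene',a)):
    q=cloud(c).reshape(-1,3); r=sel(q,.168,.182,.506,.019,.04); f=sel(q,.137,.147,.506,.019,.055)
    print(n,'rim',len(r),np.median(r[:,2]),cv2.minEnclosingCircle((r[:,:2]*1e3).astype(np.float32)),'foot',len(f),np.median(f[:,2]),cv2.minAreaRect((f[:,:2]*1e3).astype(np.float32)))
def crop(c,u,v,r): return cv2.resize(c['color'][v-r:v+r,u-r:u+r,::-1],(400,400),interpolation=cv2.INTER_CUBIC)
cv2.imwrite('pics/s1.png',np.hstack([crop(a,305,225,45),crop(b,300,250,40)]))
E
```

```text
t 9.85 tcp [520.1 290.1 350. ] psi 13.25 tilt [ 0.01 -0.01] F [ 0.  -0.6  0.7] open 84.9 grip 0.0 q6 [0.42 1.76]
shift [-0.3 -1.5 67.7] turn [ 0.01 -0.01  0.25]
top rim 237 0.1745632957318075 ((506.75677490234375, 20.03679847717285), 29.848875045776367) foot 728 0.14198591827036844 ((506.20330810546875, 19.80820083618164), (92.75701904296875, 81.34261322021484), 12.719894409179688)
scene rim 107 0.17194666173525597 ((506.0867614746094, 23.923418045043945), 31.362049102783203) foot 221 0.14076361694146378 ((503.9302978515625, 24.185606002807617), (94.30545043945312, 55.093780517578125), 13.146442413330078)
```

View pics/s1.png

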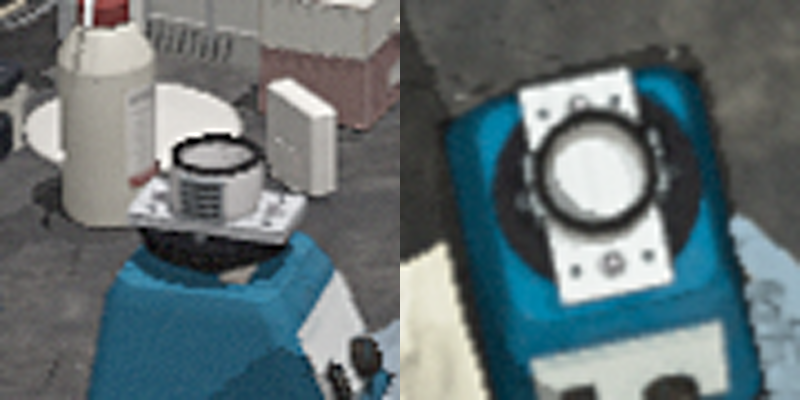

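The pictures show the cradle seated flat over both pegs, with the peg tops visible in the holes at right crop (612,265) and (580,102). Its foot top is at 142 mm, as it should be. Next is the flask cap.

Request:
{"fn": "drive_tool", "kwargs": {
  "moves": [85,0,-0.5,20,0,0,0,85,0,0,20,0,0,0,85,0,0,15,0,0,0,85,0,0,10,0,0,0,85,0,0,3,0,0,0,85,0,0,0,0,0,0]
}}

```text
t: 10.55
tool_pos: [0.5201, 0.2899, 0.2812]
orientation: [3.121, 0.359, -0.0]
force: [0.6, -0.3, -0.8]
opening: 0.0852
gripper_force: 0.0
```

Request:
{"fn": "drive_tool", "kwargs": {
  "moves": [24,0,0,0,0,0,0,24,0,0,0,0,0,0,24,0,0,0,0,0,0,24,0,0,0,0,0,0,24,0,0,0,0,0,0,24,0,0,0,0,0,0,24,0,0,0,0,0,0,24,0,0,0,0,0,0],
  "grip_force": 35
}}

```text
t: 11.35
tool_pos: [0.52, 0.2901, 0.2812]
orientation: [3.121, 0.36, -0.0]
force: [0.8, -0.5, -0.7]
opening: 0.0292
gripper_force: 35.0
```

```bash
python3 d.py 506.7 18.6 115 13
```

```text
t 11.35 tcp [520.  290.1 281.2] psi 13.16 tilt [-0.   -0.02] F [ 0.8 -0.5 -0.7] open 29.2 grip 35.0 q6 [0.42 1.76]
shift [-74.8 261.3  -1. ] turn [0.02 0.01 0.16]
```

Request:
{"fn": "drive_tool", "kwargs": {
  "moves": [24,0,0,-10,0,0,0,24,0,0,-20,0,0,0,24,0,0,-25,0,0,0,24,0,0,-30,0,0,0,24,0,0,-30,0,0,0,24,0,0,-30,0,0,0,24,0,0,-25,0,0,0,24,0,0,-15,0,0,0]
}}

```text
t: 12.15
tool_pos: [0.52, 0.2902, 0.4695]
orientation: [-3.12, -0.36, -0.005]
force: [-0.3, 0.7, -1.3]
opening: 0.0295
gripper_force: 35.0
```

Request:
{"fn": "drive_tool", "kwargs": {
  "moves": [24,-4,14,0,0,0,0,24,-8,28,0,0,0,0,24,-8,28,0,0,0,0,24,-8,28,0,0,0,0,24,-8,28,0,0,0,0,24,-8,28,0,0,0,0,24,-8,28,0,0,0,0,24,-8,28,0,0,0,0]
}}

```text
t: 12.95
tool_pos: [0.5086, 0.0701, 0.4641]
orientation: [3.121, 0.36, -0.005]
force: [0.4, -0.6, -1.4]
opening: 0.0292
gripper_force: 35.0
```

Request:
{"fn": "drive_tool", "kwargs": {
  "moves": [24,-8,28,0,0,0,0,24,-4,14,0,0,0,0,24,-2,8,0,0,0,0,24,0,0,0,0,0,0,24,0,0,0,0,0,0]
}}

```text
t: 13.45
tool_pos: [0.5071, 0.0207, 0.4659]
orientation: [-3.12, -0.36, 0.001]
force: [-0.5, 0.7, -1.6]
opening: 0.0294
gripper_force: 35.0
```

```bash
python3 d.py 506.7 18.6 270 13
python3 - <<'E'
from h import *
a=shot('scene')
q=cloud(a).reshape(-1,3)
cv2.imwrite('pics/f1.png',cv2.resize(a['color'][140:270,240:370,::-1],(520,520),interpolation=cv2.INTER_CUBIC))
E
```

```text
t 13.45 tcp [507.1  20.7 465.9] psi 13.17 tilt [-0.03  0.03] F [-0.5  0.7 -1.6] open 29.4 grip 35.0 q6 [-0.06  1.28]
shift [-0.9  1.9 28.6] turn [-0.04  0.02  0.17]
```

View pics/f1.png

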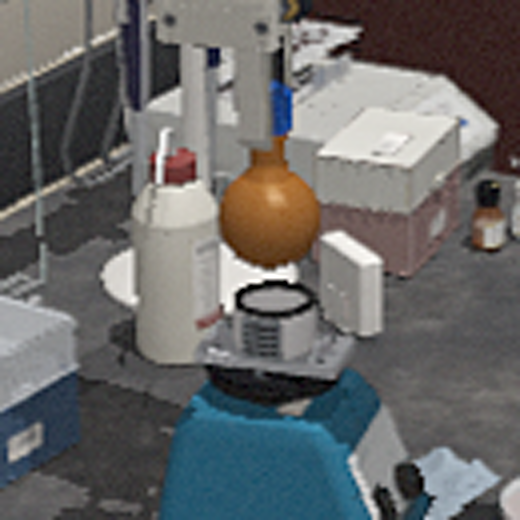

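The flask hangs upright (bulb at (270,214)) above the ring (275,298). I'll check the sideways offset by projecting both points, then lower it.

Run:
```python
from h import *
a=load('scene')
for X in([.5071,.0207,.2274],[.5069,.0186,.1728],[.5069,.0286,.1728],[.5169,.0186,.1728]):
    p=a['mtx']@(a['R']@np.array(X)+a['t']); p=p[:2]/p[2]; print(X,((p-[240,140]+.5)*4-.5).round(1))
```

```text
[0.5071, 0.0207, 0.2274] [267.6 216.4]
[0.5069, 0.0186, 0.1728] [271.  296.4]
[0.5069, 0.0286, 0.1728] [262.7 302.2]
[0.5169, 0.0186, 0.1728] [257.4 293.2]
```

Request:
{"fn": "drive_tool", "kwargs": {
  "moves": [24,-0.9,1.9,8,0,0,0,24,0,0,8,0,0,0,24,0,0,5,0,0,0,24,0,0,2,0,0,0,24,0,0,0,0,0,0]
}}

```text
t: 14.0
tool_pos: [0.5066, 0.0182, 0.4426]
orientation: [-3.121, -0.36, 0.002]
force: [0.7, -0.6, -2.5]
opening: 0.0295
gripper_force: 35.0
```

Request:
{"fn": "drive_tool", "kwargs": {
  "moves": [24,0,0,1.5,0,0,0,24,0,0,1.5,0,0,0,24,0,0,1,0,0,0,24,0,0,1,0,0,0,24,0,0,0,0,0,0]
}}

```text
t: 14.5
tool_pos: [0.5067, 0.0181, 0.4381]
orientation: [-3.121, -0.36, 0.0]
force: [0.6, -0.1, -2.4]
opening: 0.0293
gripper_force: 35.0
```

Request:
{"fn": "drive_tool", "kwargs": {
  "moves": [24,0,0,1,0,0,0,24,0,0,1,0,0,0,24,0,0,0,0,0,0]
}}

```text
t: 14.8
tool_pos: [0.5067, 0.0181, 0.4363]
orientation: [3.121, 0.36, 0.0]
force: [-0.8, -0.4, -0.5]
opening: 0.0291
gripper_force: 35.0
```

Request:
{"fn": "drive_tool", "kwargs": {
  "moves": [24,0,0,1,0,0,0,24,0,0,1,0,0,0,24,0,0,1,0,0,0,24,0,0,0,0,0,0]
}}

```text
t: 15.2
tool_pos: [0.5068, 0.0181, 0.4339]
orientation: [3.121, 0.36, 0.002]
force: [-1.5, 0.4, 4.9]
opening: 0.0298
gripper_force: 35.0
```

Request:
{"fn": "drive_tool", "kwargs": {
  "moves": [24,0,0,1,0,0,0,24,0,0,1,0,0,0,24,0,0,0,0,0,0]
}}

```text
t: 15.5
tool_pos: [0.5068, 0.0181, 0.4325]
orientation: [3.121, 0.36, 0.003]
force: [-2.7, -0.1, 7.5]
opening: 0.0292
gripper_force: 35.0
```

Request:
{"fn": "drive_tool", "kwargs": {
  "moves": [24,0,0,1,0,0,0,24,0,0,0.7,0,0,0,24,0,0,0,0,0,0]
}}

```text
t: 15.8
tool_pos: [0.5069, 0.0182, 0.432]
orientation: [3.12, 0.36, 0.005]
force: [-3.8, 0.3, 13.7]
opening: 0.0293
gripper_force: 35.0
```

Request:
{"fn": "drive_tool", "kwargs": {
  "moves": [24,0,0,0.5,0,0,0,24,0,0,0,0,0,0]
}}

```text
t: 16.0
tool_pos: [0.507, 0.0182, 0.4319]
orientation: [3.12, 0.36, 0.006]
force: [-4.3, 0.7, 15.5]
opening: 0.0289
gripper_force: 35.0
```

```bash
python3 d.py
python3 - <<'E'
from h import *
b=shot('scene'); q=cloud(b).reshape(-1,3)
f=q[(q[:,2]>.120)&(q[:,2]<.147)&(np.hypot(q[:,0]-.506,q[:,1]-.022)<.05)]
h=np.histogram(f[:,2]*1e3,bins=range(120,148,2)); print(h[0])
f=f[f[:,2]>.131]; print(np.median(f[:,2]),cv2.minAreaRect((f[:,:2]*1e3).astype(np.float32)))
cv2.imwrite('pics/e1.png',cv2.resize(b['color'][150:260,250:360,::-1],(550,550),interpolation=cv2.INTER_CUBIC))
E
```

```text
t 16.0 tcp [507.   18.2 431.9] psi 13.17 tilt [ 0.23 -0.  ] F [-4.3  0.7 15.5] open 28.9 grip 35.0 q6 [-0.07  1.28]
[26 24 30 61 50 32 49 74 56 20 13 17 17]
0.13593056251249114 ((503.8756103515625, 26.106138229370117), (93.98516082763672, 66.72456359863281), 12.408411026000977)
```

View pics/e1.png

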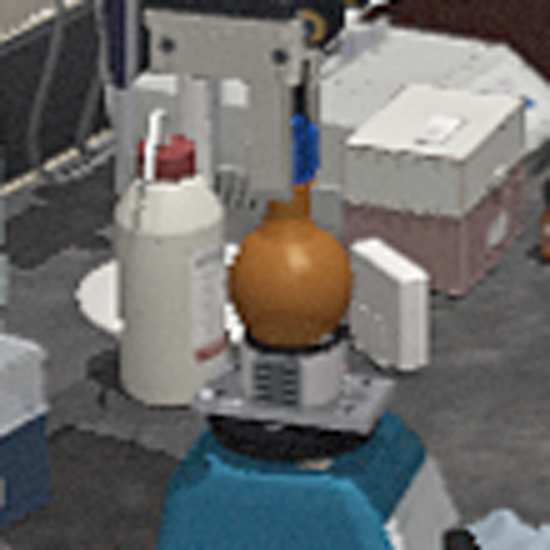

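The flask sits upright in the ring (bulb (292,285)). The foot top has dropped about 5 mm from its height with the cradle alone, and the force shows the platform at its stop. I'll let it settle and hand in.

Request:
{"fn": "drive_tool", "kwargs": {
  "moves": [24,-0.3,0,0.3,0,0,0,24,0,0,0,0,0,0,24,0,0,0,0,0,0,24,0,0,0,0,0,0]
}}

```text
t: 16.45
tool_pos: [0.5067, 0.0181, 0.4319]
orientation: [3.12, 0.36, 0.007]
force: [-4.9, 0.6, 17.4]
opening: 0.0294
gripper_force: 35.0
```

```bash
python3 d.py; python3 -c "
from plant import robot; print(robot.close_job())"
```

```text
t 16.45 tcp [506.7  18.1 431.9] psi 13.17 tilt [ 0.26 -0.01] F [-4.9  0.6 17.4] open 29.4 grip 35.0 q6 [-0.07  1.28]
the job is handed in; nothing more can be done
None
```

I handed the job in at 16.45 s (no verdict came back): the cradle is seated over both pegs, the flask is upright in its ring, and the hand is holding the platform at its stop with about 17 N.

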